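# Hang the lift-off door on the specimen cabinet and shut it

### The job

Take the loose metal door out of its stand and hang it on the small specimen cabinet: bring it in standing open, straight out from the front, and lower it until both hinge sockets are fully down on the two upright hinge pins. The strip that carries the pins may be set a few millimetres to either side, so find the pins gently, by sight or feel, and never force the door against the cabinet. Then swing the door fully shut against its seal and let go of it, leaving the beaker and the bench timer where they stand.

Things in the scene. Friction and masses are not known exactly. Their poses are not given: they have to be found in the camera images.
- cabinet: Small grey metal specimen cabinet fixed to the bench, 146 wide, 85 deep, 160 mm high, petri dishes inside. Origin on the bench in the plane of its front; x points into it, y to its left seen from the robot; it spans y -68 to +78 mm. On the front, left, an upright steel hinge strip (4 mm thick) carries two arms with upright pins, one above the other. The door turns with little friction.
- hinge_line (a point): Nominal hinge axis (axes as the cabinet's): 17 mm before the front plane, y +60 mm, 18 mm above the bench = height of the door's origin when fully down. The strip is clamped in slotted holes up to 8 mm to either side along y of this; the shift is not measured, is the same for both pins and does not give under working loads.
- pin_low (a point): Nominal foot of the lower pin (same unmeasured shift along y), 30 mm above the bench; the upper pin is 88 mm higher on the same axis. Pins: 8 mm diameter, 13 mm tall, tip edges slightly rounded. Each stands on an arm: a disc 16 mm in diameter, 6 mm thick, with a 12 mm wide stem back to the strip. The door comes in from the front: its lower socket cannot pass down through the upper arm.
- lip (a point): Middle of the front edge of the lip over the opening, at its underside, 150 mm above the bench; the lip spans y -68 to +20 mm of the cabinet and reaches 22 mm out. It leaves the shut door only 7 mm to rise, so the door must be hung while open. Below it a stop frame with rubber seal stands 13 mm before the front plane; the shut door lies against it.
- leaf: The loose door: aluminium plate 105 wide, 8 thick, 125 mm high, 0.15 to 0.4 kg, upright in the stand. Origin on the axis of its sockets, level with its lower edge; the plate lies along -x, 13 to 118 mm from the axis; +y is the outer face. Hung with yaw equal to the cabinet's it stands open at 90 degrees, toward the robot; turned +90 degrees about z from that it is shut. Let go, it sags up to 0.04 rad.
- socket_low (a point): Centre of the underside of the lower socket, on the door's axis, 12 mm above the lower edge; the upper socket is 88 mm higher. Sockets: steel tubes of 18 mm outer diameter, 11 mm through hole, 14 mm high, joined to the plate by straps 11 mm thick that end 33 mm from the axis.
- leaf_top (a point): Middle of the door's upper edge, 65.5 mm from the socket axis, 125 mm above the lower edge: a good place to grip it from above across its 8 mm thickness (axes as the door's). The black knob (16 mm diameter) is on the outer face, reaching 24 mm from the mid-plane, at the door's x -104, z 62 mm.
- stand: Grey plastic stand fixed to the bench, 60 x 60 x 38 mm, with an 11 mm wide slot along its x in which the door stands, 6 mm above the bench, walls up to 38 mm; lift the door straight up. Origin at the centre of its underside.
- beaker: Small glass beaker, 53 mm diameter, 69 mm high, standing between stand and cabinet; origin at the centre of its underside. Leave it alone. Behind it stands a tall fixed microscope whose nearest parts are 0.53 m ahead of the robot's base axis: carry the door past in front of it, with its lower edge above the beaker.
- timer: White bench timer, 60 x 62 x 18 mm, lying between stand and cabinet near the front edge; origin at the centre of its underside. Leave it alone.

How it is judged:
On the way:
1. the door, standing open, is down on its hinge arms with both sockets over the pins (z of leaf in the frame of hinge_line between -0.003 and 0.003 m and horizontal distance between leaf and hinge_line below 0.013 m and angle between leaf's own z axis and vertical below 0.07 rad and angle between the x axis of leaf and the x axis of cabinet, either way round below 1.1 rad), for 0.3 s.
At the end, for the whole second after the job is handed in: The door hangs on both pins, down on its arms (height within 3 mm, axis within 13 mm of the nominal hinge line, upright within 0.07 rad), shut within 0.08 rad of parallel to the cabinet's front, at rest and released (z of leaf in the frame of hinge_line between -0.003 and 0.003 m and horizontal distance between leaf and hinge_line below 0.013 m and angle between leaf's own z axis and vertical below 0.07 rad and angle between the x axis of leaf and the y axis of cabinet, either way round below 0.08 rad and y of leaf_top in the frame of hinge_line below -0.04 m and linear speed of leaf below 0.02 m/s and contact force between the fingers and leaf below 0.1 N); the robot touches nothing.
It fails at once if the door is forced against the cabinet or its hinge pins with more than 25 N (contact force between leaf and cabinet above 25 N).
It fails at once if the beaker is pushed more than 20 mm or tipped (distance of beaker from where it was at the start of the episode above 0.02 m or angle between beaker's own z axis and vertical above 0.5 rad).
It fails at once if the timer is pushed more than 20 mm (distance of timer from where it was at the start of the episode above 0.02 m).
It also fails if it takes over 69 s, if anything falls off the work surface, if the arm or the gripper's body presses on something with over 40 N, if the wrist force passes 120 N, or if a joint passes its speed limit or range.

### The arm

A 6-joint arm with a two-finger parallel gripper is mounted at the origin on a cart in front of the work surface, level with it; the furniture and walls round the work are solid. World frame = base frame: x ahead of the robot, y to its left, z up, the work surface at z = 0. Lengths are in m, angles in rad, forces in N, time in s.
With the tool pointing down it reaches from about 0.35 to 0.775 m from the base axis. Payload 7.3 kg.
Tool frame: the origin (TCP) lies at the very end of the fingers, on their centre line; the grasp point (between the pads) lies 19 mm behind it; z points along the fingers, y is the line along which they close (so a half turn about z gives the same grasp; the last joint's range is limited). The gripper opens to 92 mm and grips with 3 to 60 N. Pads are 19 mm wide; open, the fingers measure 130 mm over their backs; the gripper's body (75 mm by 190 mm) begins 47 mm behind the grasp point.
Start: joints at [1.016, 0.342, 1.524, -0, 1.275, -0.146], TCP at [0.209, 0.482, 0.19] pointing down, gripper open.
Joint ranges: [-2.53, 2.53], [-0.77, 2.02], [0.04, 2.7], [-1, 4.14], [0.28, 2.66], [-3.11, 3.11]. Speed limits (rad/s): [2.57, 2.57, 3.14, 3.14, 3.14, 3.14].

### API

Orientations are given as [roll, pitch, yaw] about the fixed x, y, z axes, in that order (R = Rz(yaw) Ry(pitch) Rx(roll)).
In Python, from cell import robot gives the robot as it stands. The module is installed in compiled form; this text tells all that it offers.
- The arm moves only by the tool arm_command, never from a script. Its argument "moves" is a list of rows, each a list of 3 entries, a list of its own where there are three numbers: the shift along the tool's x, y, z in m, then the turn, a rotation vector about the tool's x, y, z in rad, then the finger opening in m, from 0 to 0.0918. In form: [[[dx, dy, dz], [ax, ay, az], claw], ...]. A call has exactly 5 rows; each row is the pose to reach, as a shift and turn from the pose commanded when the call began, along the tool's axes at that moment; what a row does not reach only later rows make up. A row lasts 1/10 s, in which the tool goes at most 50 mm and 8.59 degrees, less where a joint would pass 70% of its speed; a pose out of reach is approached as far as the arm can. A call with a gripper value outside its range is refused whole. The fingers move at their own pace and stop on an object; "squeeze" is the grip in N (left out, the last holds). Time passes only in rows, so rows that repeat a pose let the fingers close, or fill a call up. It gives the time, the measured TCP pose, the force, the opening and the grip force at its end, in the units of the state.
- robot.observe(): the state, without advancing time (a new reading comes with each control period).
- robot.read_camera(name): name is "side" or "top" or "wrist"; returns the picture (400x640x3 uint8, red, green, blue); there is no depth.
- robot.camera_model(name): a dict with "fx", "fy", "cx", "cy" (pixels), "R" (3x3) and "t" (3): a world point X has camera coordinates R X + t. Camera axes: x right, y down, z forward; pixel columns grow to the right and rows downward; lengths in m; the calibration is good to about 2 mm. A picture is of the moment at which its call begins: read the wrist's pose just before it. camera_model takes no time and is no camera call; for the wrist camera it gives the pose at the moment of the call.
- robot.hand_in(): hands the job in; it is judged then, once.
The state is a dict: "time": time; "qpos": joint angles; "qvel": joint speeds; "joint_efforts": joint torques, N m; "tool_pos": TCP position; "tool_rot": TCP orientation; "contact_force": force on the tool from outside, world axes, zero at the start; "torque": the same for the moment, N m; "opening": finger opening in m; "grip_force": force on a finger pad.
Only numpy, scipy, OpenCV 4.12 (cv2) and the standard library are available. Lean on these libraries where they do the work, as an engineer would, in place of code of your own. Each camera call takes 0.05 s, during which the arm holds its last target. There are 200 camera calls.

## Working session

There is one attempt and no reset: what is moved stays moved. The work goes in short steps, Python scripts to look and compute and a tool call to move; the robot and the scene stay as the last step left them, time stands still between calls to the robot, and variables do not carry over. Pictures are saved under pics/ and viewed, at most 10 in all, crops included, and the job is handed in when it is done.

Besides the shell and the picture viewer there is one more tool, called after "Emit:" as name(argument=value, ...), one argument or row to a line, values as JSON. arm_command: Moves the arm, as the interface text tells. Its arguments: {"type":"object","properties":{"moves":{"type":"array"},"squeeze":{"type":"number"}},"required":["moves"]}

```bash
mkdir -p pics; ls
cat > h.py <<'E'
import numpy as np, cv2
from cell import robot
from scipy.spatial.transform import Rotation as Rn
def ray(m,u,v):
    R=np.array(m["R"]);t=np.array(m["t"])
    d=R.T@np.array([(u-m["cx"])/m["fx"],(v-m["cy"])/m["fy"],1.]);return -R.T@t,d
def onz(m,u,v,z):
    o,d=ray(m,u,v);return o+d*(z-o[2])/d[2]
def proj(m,X):
    c=np.array(m["R"])@np.array(X)+np.array(m["t"]);return m["fx"]*c[0]/c[2]+m["cx"],m["fy"]*c[1]/c[2]+m["cy"]
def save(im,n): cv2.imwrite("pics/"+n+".png",im[:,:,::-1])
E
python3 - <<'E'
from h import *
o=robot.observe();print(o["tool_pos"],o["tool_rot"],o["opening"])
for n in("side","top","wrist"):
    m=robot.camera_model(n);im=robot.read_camera(n);save(im,n+"0");np.save("pics/"+n+"0.npy",im)
    print(n,m["fx"],np.round(-np.array(m["R"]).T@np.array(m["t"]),3),np.round(m["R"],2).tolist())
E
```

```text
pics
[0.20840872 0.48134769 0.18903663] [-3.14004135e+00 -2.35073671e-04  2.73280082e+00] 0.09175712345844075
side 368.2461783302261 [ 0.151 -0.683  0.728] [[0.86, -0.51, -0.02], [-0.34, -0.54, -0.77], [0.38, 0.66, -0.64]]
top 423.74964413429035 [ 0.423 -0.063  1.095] [[0.03, -1.0, -0.02], [-1.0, -0.03, -0.07], [0.07, 0.02, -1.0]]
wrist 310.4487857369624 [0.146 0.509 0.385] [[0.4, 0.92, -0.0], [0.89, -0.38, 0.25], [0.23, -0.1, -0.97]]
```

View pics/top0.png

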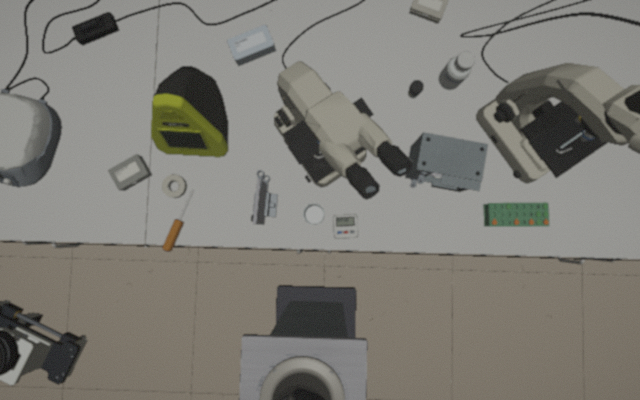

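View pics/side0.png

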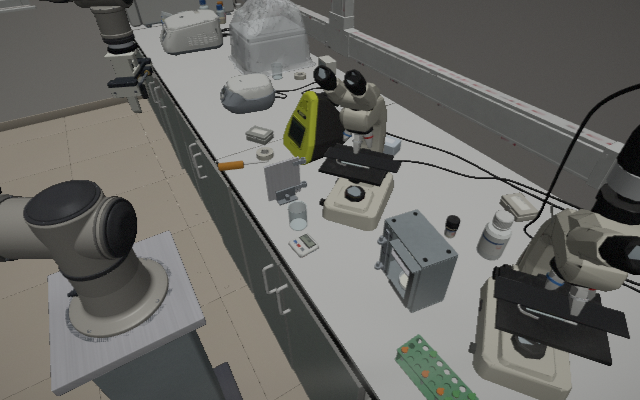

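The top view shows the door and stand at about (262,198), beaker (315,214), timer (345,226) and cabinet (450,162). The side view shows the door at (284,180) and the cabinet at (415,258), with its pins at about x=380. Next I'll enlarge both.

Run:
```python
from h import *
a=np.load("pics/top0.npy");s=np.load("pics/side0.npy")
c1=cv2.resize(a[155:235,235:365],None,fx=6,fy=6,interpolation=cv2.INTER_CUBIC)[:,:390]
c2=cv2.resize(a[120:200,400:500],None,fx=4,fy=4,interpolation=cv2.INTER_CUBIC)
c1=cv2.resize(a[160:232,240:290],None,fx=8,fy=8,interpolation=cv2.INTER_CUBIC)
c=np.zeros((580,800,3),np.uint8);c[:576,:400]=c1;c[:320,400:]=c2
save(c,"crop1")
s1=cv2.resize(s[145:245,255:355],None,fx=4,fy=4,interpolation=cv2.INTER_CUBIC)
s2=cv2.resize(s[205:315,365:465],None,fx=4,fy=4,interpolation=cv2.INTER_CUBIC)
c=np.zeros((440,800,3),np.uint8);c[:400,:400]=s1;c[:,400:]=s2
save(c,"crop2")
```

```text
(no output)
```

View pics/crop1.png

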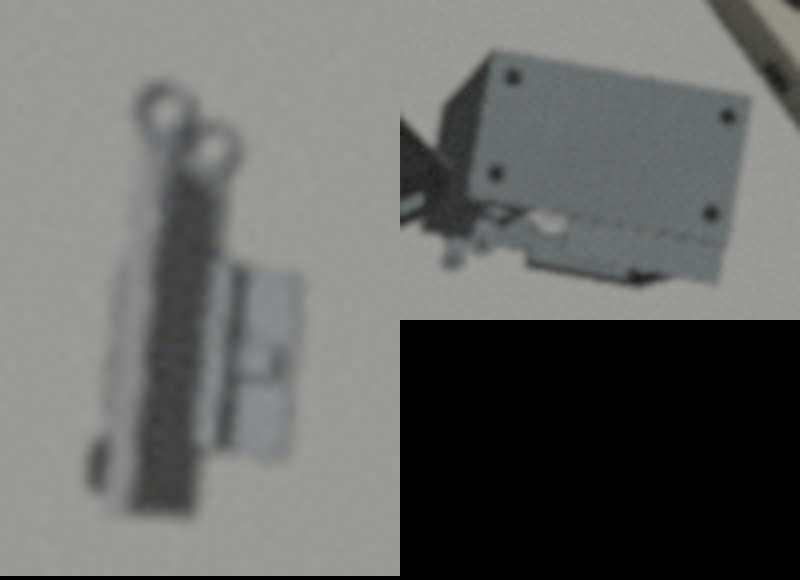

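View pics/crop2.png

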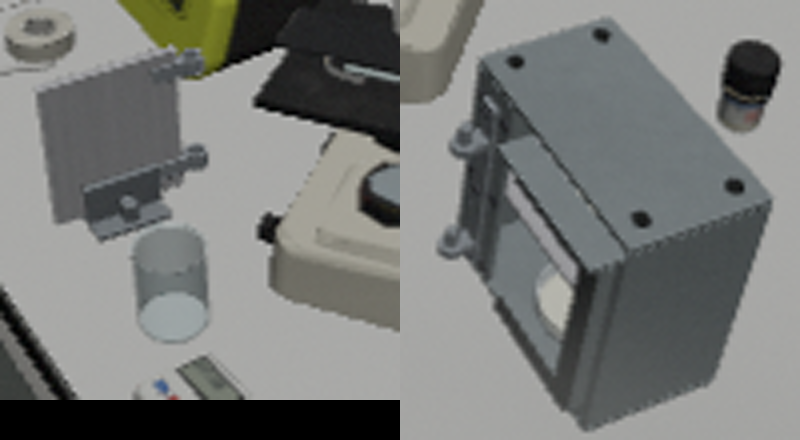

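Run:
```python
from h import *
T=robot.camera_model("top");S=robot.camera_model("side")
p=lambda n,X:print(n,np.round(X,4))
g=lambda x,y:(240+x/8,160+y/8)
k=lambda x,y:(400+(x-400)/4,120+y/4)
us=onz(T,*g(165,110),.120);ls=onz(T,*g(212,148),.032);p("usock",us);p("lsock",ls)
a=onz(T,*g(167,170),.131);b=onz(T,*g(118,512),.131);p("edge far",a);p("edge near",b);d=a-b;print("door yaw",np.arctan2(d[1],d[0]),np.arctan2((us-b)[1],(us-b)[0]),np.linalg.norm(us-b))
C=[onz(T,*k(*q),.160) for q in((470,198),(493,50),(750,97),(725,243))]
for c in C:p("c",c)
for i in range(4):
    e=C[(i+1)%4]-C[i];print("len",np.linalg.norm(e),np.arctan2(e[1],e[0]))
e1=C[0]-C[3];yaw=np.arctan2(-e1[0],e1[1])
x=C[1]-C[0];x2=C[2]-C[3]
print("yaw",yaw,np.arctan2(x[1],x[0]),np.arctan2(x2[1],x2[0]))
yaw=np.mean([yaw,np.arctan2(x[1],x[0]),np.arctan2(x2[1],x2[0])])
X=np.array([np.cos(yaw),np.sin(yaw),0]);Y=np.array([-X[1],X[0],0])
ctr=np.mean(C,axis=0);O=ctr-X*.0425-Y*.005;p("cab O",O)
hl=O-.017*X+.06*Y;p("hinge nominal",hl)
up=onz(T,*k(455,258),.131);p("upper pin top",up)
s=lambda x,y:(365+(x-400)/4,205+y/4)
for q,z in(((463,130),.131),((452,238),.043)):
    r=onz(S,*s(*q),z);p("side pin",r);print("cab y of it",(r-O)@Y,(r-O)@X)
print("top pin cab",(up-O)@Y,(up-O)@X)
w=lambda x,y:(255+x/4,145+y/4)
p("beaker top",onz(T,315,214,.069));p("timer",onz(T,345,226,.018))
p("side sock top",onz(S,*w(192,60),.120));p("side near corner",onz(S,*w(38,93),.131))
```

```text
usock [0.5498 0.1059 0.12  ]
lsock [0.5495 0.1058 0.032 ]
edge far [0.5311 0.1027 0.131 ]
edge near [0.4328 0.1128 0.131 ]
door yaw -0.1022163738551503 -0.058942546021457036 0.11775546681428278
c [ 0.5635 -0.2493  0.16  ]
c [ 0.647  -0.2609  0.16  ]
c [ 0.6241 -0.4034  0.16  ]
c [ 0.5422 -0.3899  0.16  ]
len 0.08432987713748756 -0.13859292642876675
len 0.14429772061946516 -1.729920203683635
len 0.08305126595766439 2.977650409889986
len 0.14217189928514293 1.420547755778707
yaw -0.15024857101618969 -0.13859292642876675 -0.1639422436998071
cab O [ 0.5514 -0.3244  0.16  ]
hinge nominal [ 0.5436 -0.2625  0.16  ]
upper pin top [ 0.5331 -0.247   0.131 ]
side pin [ 0.5442 -0.2672  0.131 ]
cab y of it 0.055442747896086955 -0.015771770793984726
side pin [ 0.5431 -0.2708  0.043 ]
cab y of it 0.05176979293036964 -0.016304699987345652
top pin cab 0.07379941753456243 -0.02973841390003715
beaker top [ 0.4618 -0.0213  0.069 ]
timer [ 0.4355 -0.0962  0.018 ]
side sock top [0.5508 0.0997 0.12  ]
side near corner [0.4343 0.1077 0.131 ]
```

The door yaw is about -0.06 to -0.10 and the cabinet yaw about -0.15. The low pin is roughly at (0.543, -0.265). I'll go above the door with the tool turned half round, so joint 6 has room and the wrist camera ends up over the sockets.

Emit:
arm_command(
  moves=[
    [[-0.04,-0.023,0],[0,0,0.14],0.09],
    [[-0.08,-0.047,0],[0,0,0.28],0.09],
    [[-0.12,-0.07,0],[0,0,0.42],0.09],
    [[-0.16,-0.094,0],[0,0,0.56],0.09],
    [[-0.2,-0.117,0],[0,0,0.7],0.09],
  ],
)

```text
time: 0.65
tool_pos: [0.3462, 0.2932, 0.1896]
tool_rot: [-3.141, 0.0, 2.027]
contact_force: [0.4, 0.3, -0.7]
opening: 0.09
grip_force: 0.0
```

Emit:
arm_command(
  moves=[
    [[-0.046,0.008,0],[0,0,0.14],0.09],
    [[-0.091,0.016,0],[0,0,0.28],0.09],
    [[-0.137,0.024,0],[0,0,0.42],0.09],
    [[-0.183,0.031,0],[0,0,0.56],0.09],
    [[-0.228,0.039,0],[0,0,0.7],0.09],
  ],
)

```text
time: 1.15
tool_pos: [0.4829, 0.1064, 0.1896]
tool_rot: [-3.141, -0.0, 1.327]
contact_force: [0.1, 0.6, -0.7]
opening: 0.0899
grip_force: 0.0
```

Emit:
arm_command(
  moves=[
    [[0,0,0],[0,0,0.14],0.09],
    [[0,0,0],[0,0,0.28],0.09],
    [[0,0,0],[0,0,0.42],0.09],
    [[0,0,0],[0,0,0.56],0.09],
    [[0,0,0],[0,0,0.7],0.09],
  ],
)

```text
time: 1.65
tool_pos: [0.482, 0.1081, 0.1894]
tool_rot: [-3.141, 0.001, 0.627]
contact_force: [1.1, 0.2, -0.6]
opening: 0.0899
grip_force: 0.0
```

Emit:
arm_command(
  moves=[
    [[0,0,0],[0,0,0.14],0.09],
    [[0,0,0],[0,0,0.28],0.09],
    [[0,0,0],[0,0,0.42],0.09],
    [[0,0,0],[0,0,0.56],0.09],
    [[0,0,0],[0,0,0.7],0.09],
  ],
)

```text
time: 2.15
tool_pos: [0.482, 0.1082, 0.1895]
tool_rot: [-3.142, 0.001, -0.073]
contact_force: [-0.5, 0.3, -0.0]
opening: 0.0901
grip_force: 0.0
```

Run:
```python
from h import *
o=robot.observe();m=robot.camera_model("wrist");im=robot.read_camera("wrist");save(im,"w1");np.save("pics/w1.npy",im)
print(o["time"],o["tool_pos"],o["tool_rot"],o["qpos"],o["contact_force"],o["torque"]);print(proj(m,(.5498,.1059,.12)),proj(m,(.4328,.1128,.131)))
```

```text
2.15 [0.48203342 0.10818866 0.18945399] [-3.14157520e+00  5.91557342e-04 -7.29773934e-02] [6.54404373e-02 2.85980069e-01 1.60613911e+00 1.04217712e-04
 1.25005697e+00 1.70918128e+00] [-0.48920412  0.33723628 -0.03557819] [-0.01196457  0.17315624 -0.0569848 ]
(np.float64(313.59983938098156), np.float64(118.80214068395945)) (np.float64(315.6398663016319), np.float64(255.231880314828))
```

View pics/w1.png

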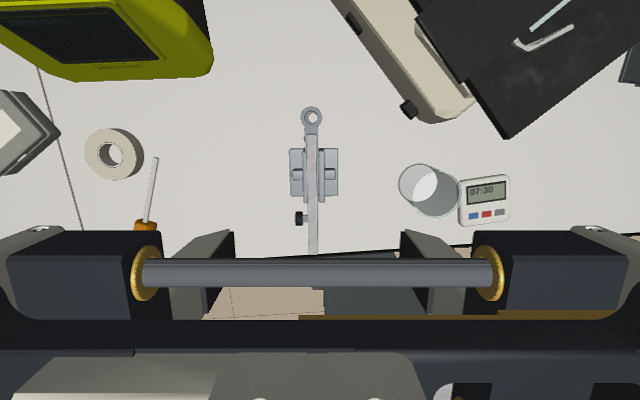

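The wrist view shows the socket ring at about (311.5,117) and the top edge running from (311,135) to (313,252), midway between the fingers.

Run:
```python
from h import *
im=np.load("pics/w1.npy").astype(int);m=robot.camera_model("wrist");o=robot.observe()
for r in range(205,252,10): print(r,im[r,300:328].sum(1)//3)
L=[]
for r in range(208,250,2):
    row=im[r,300:328].sum(1)/3; g=np.diff(row); 
    L.append((r,300+np.argmin(g)+.5+0.5,300+np.argmax(g)+1))
print(L[::4])
us=onz(m,311.5,117,.120);n=onz(m,313,254,.131)
print(us,n)
```

```text
205 [204 205 204 205 205 205 207 174 172 182 180 180 179 177 177 178 188 152
 187 207 205 205 205 204 205 204 204 204]
215 [ 34  25  58  97 106 107 107 105 166 178 174 174 175 176 173 171 184 143
 186 207 205 205 204 204 204 205 204 204]
225 [ 73 115 155 198 206 205 205 207 182 174 177 174 173 172 174 177 181 122
 182 207 205 205 204 204 205 205 205 204]
235 [204 205 204 205 204 205 204 208 180 173 177 178 178 176 177 178 180 129
 185 207 205 205 204 205 204 205 204 205]
245 [204 204 205 203 205 205 205 208 152 161 177 179 179 178 179 178 179 159
 192 207 205 204 204 203 204 204 204 203]
[(208, np.float64(317.0), np.int64(318)), (216, np.float64(317.0), np.int64(302)), (224, np.float64(317.0), np.int64(303)), (232, np.float64(317.0), np.int64(318)), (240, np.float64(308.0), np.int64(318)), (248, np.float64(308.0), np.int64(318))]
[0.55137243 0.1070085  0.12      ] [0.43421781 0.11535251 0.131     ]
```

Emit:
arm_command(
  moves=[
    [[0.004,-0.0035,0.02],[0,0,0],0.06],
    [[0.004,-0.0035,0.04],[0,0,0],0.04],
    [[0.004,-0.0035,0.06],[0,0,0],0.035],
    [[0.004,-0.0035,0.08],[0,0,0],0.03],
    [[0.004,-0.0035,0.093],[0,0,0],0.03],
  ],
  squeeze=30,
)

```text
time: 2.7
tool_pos: [0.4856, 0.1114, 0.0952]
tool_rot: [3.141, 0.002, -0.064]
contact_force: [-0.8, 0.6, 0.2]
opening: 0.0544
grip_force: 0.0
```

Emit:
arm_command(
  moves=[
    [[0,0,0],[0,0,0],0.015],
    [[0,0,0],[0,0,0],0.0],
    [[0,0,0],[0,0,0],0.0],
    [[0,0,0],[0,0,0],0.0],
    [[0,0,0],[0,0,0],0.0],
  ],
  squeeze=30,
)

```text
time: 3.2
tool_pos: [0.4868, 0.1115, 0.0973]
tool_rot: [-3.141, -0.001, -0.067]
contact_force: [-0.2, -0.2, -0.4]
opening: 0.0147
grip_force: 0.0
```

Emit:
arm_command(
  moves=[
    [[0,0,0],[0,0,0],0.0],
    [[0,0,0],[0,0,0],0.0],
    [[0,0,0],[0,0,0],0.0],
    [[0,0,-0.002],[0,0,0],0.0],
    [[0,0,-0.005],[0,0,0],0.0],
  ],
  squeeze=30,
)

```text
time: 3.7
tool_pos: [0.4863, 0.1114, 0.1018]
tool_rot: [-3.142, 0.0, -0.067]
contact_force: [-0.3, -0.1, -0.1]
opening: 0.0004
grip_force: 0.0
```

Run:
```python
from h import *
o=robot.observe();print(o)
```

```text
{'time': 3.7, 'qpos': array([7.13987302e-02, 3.87437744e-01, 1.72229630e+00, 5.72537997e-05,
       1.03220832e+00, 1.70938160e+00]), 'qvel': array([ 1.08010406e-03, -4.27183918e-02, -4.17624487e-02, -3.64799767e-05,
        8.03487979e-02,  6.40674601e-04]), 'joint_efforts': array([-2.85114322e-03, -4.19558787e+01, -2.10527390e+01,  2.16600497e-02,
       -2.14336705e-01, -3.54288177e-04]), 'tool_pos': array([0.48634768, 0.11139638, 0.10177069]), 'tool_rot': array([-3.14159230e+00,  3.53145483e-04, -6.72159156e-02]), 'contact_force': array([-0.26509959, -0.13833446, -0.07647174]), 'torque': array([-0.01498243,  0.14619655, -0.01001061]), 'grip_force': 0.0, 'opening': 0.00037878242989899415}
```

The fingers closed on nothing, so I need to look.

Run:
```python
from h import *
im=robot.read_camera("wrist");s=robot.read_camera("side")
s1=cv2.resize(s[110:240,235:395],None,fx=2.5,fy=2.5,interpolation=cv2.INTER_CUBIC)
c=np.zeros((325,800,3),np.uint8);c[:,400:]=s1;c[:250,:400]=cv2.resize(im,(400,250));save(c,"w2")
```

```text
(no output)
```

View pics/w2.png

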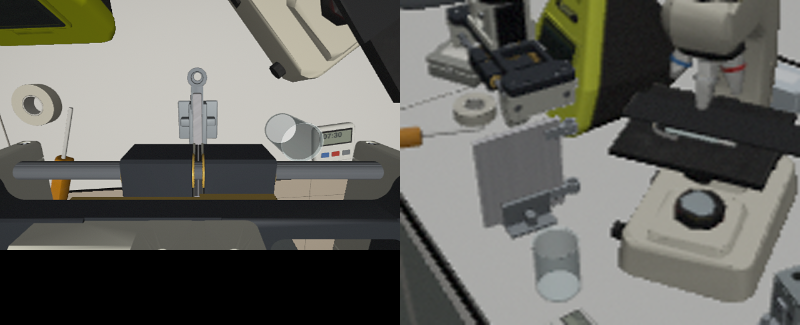

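Run:
```python
from h import *
o=robot.observe();p=o["tool_pos"]
S=robot.camera_model("side");W=robot.camera_model("wrist");T=robot.camera_model("top")
for dz in(0,.019,.07,.15,.3):print(dz,[np.round(proj(m,p+[0,0,dz])) for m in(S,W,T)])
print("cam",-np.array(W["R"]).T@W["t"],np.array(W["R"])[2])
t=robot.read_camera("top");s=robot.read_camera("side")
c=np.zeros((560,800,3),np.uint8);c[:280,:]=cv2.resize(t[120:260,150:550],(800,280));c[280:,:400]=cv2.resize(s[60:260,160:440],(400,280));save(c,"w3")
```

```text
0 [array([282., 170.]), array([317., 224.]), array([258., 201.])]
0.019 [array([281., 165.]), array([317., 235.]), array([257., 201.])]
0.07 [array([280., 149.]), array([317., 276.]), array([253., 199.])]
0.15 [array([277., 124.]), array([317., 473.]), array([246., 196.])]
0.3 [array([271.,  67.]), array([ 317., -142.]), array([227., 189.])]
cam [0.55457745 0.10684587 0.29802191] [-0.25369213  0.01730416 -0.96713022]
```

View pics/w3.png

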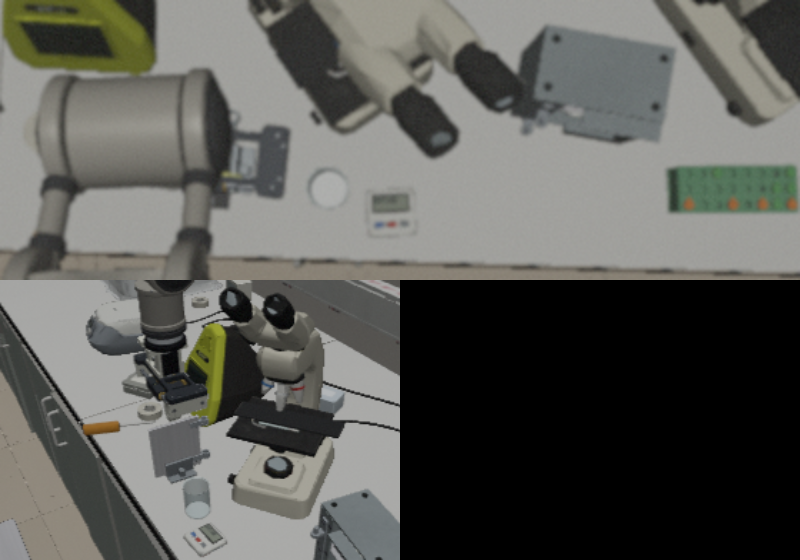

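The side view is ambiguous about whether the fingers straddle the door. I'll zoom in once.

Run:
```python
from h import *
w=robot.read_camera("wrist");s=robot.read_camera("side");save(w,"w4full")
c=np.zeros((600,800,3),np.uint8);c[:,:400]=cv2.resize(w[150:300,267:367],(400,600));c[:,400:]=cv2.resize(s[110:230,245:325],(400,600),interpolation=cv2.INTER_CUBIC);save(c,"w4")
```

```text
(no output)
```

View pics/w4.png

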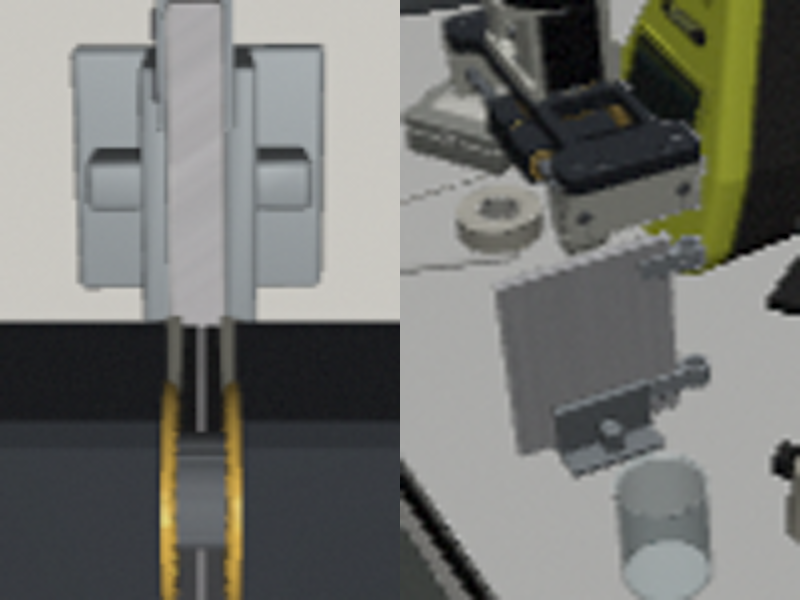

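The side view puts the visible finger ends at about row 159, roughly z = 0.14. From finger spacing and depth in the wrist view, they end about 38 mm short of the reported TCP, so they closed above the door's top edge at 0.131. I'll reopen, go about 27 mm lower with the body still clear, and close again.

Emit:
arm_command(
  moves=[
    [[0,0,0],[0,0,0],0.03],
    [[0,0,0],[0,0,0],0.03],
    [[0,0,0],[0,0,0],0.03],
    [[0,0,0],[0,0,0],0.03],
    [[0,0,0],[0,0,0],0.03],
  ],
)

```text
time: 4.5
tool_pos: [0.4864, 0.1114, 0.1017]
tool_rot: [-3.142, 0.0, -0.067]
contact_force: [-0.1, 0.6, 1.0]
opening: 0.0294
grip_force: 0.0
```

Emit:
arm_command(
  moves=[
    [[0,0,0.006],[0,0,0],0.03],
    [[0,0,0.012],[0,0,0],0.03],
    [[0,0,0.018],[0,0,0],0.03],
    [[0,0,0.024],[0,0,0],0.03],
    [[0,0,0.027],[0,0,0],0.03],
  ],
)

```text
time: 5.0
tool_pos: [0.486, 0.1114, 0.0738]
tool_rot: [3.142, 0.001, -0.067]
contact_force: [0.1, 0.7, -0.2]
opening: 0.0299
grip_force: 0.0
```

Emit:
arm_command(
  moves=[
    [[0,0,0],[0,0,0],0.0],
    [[0,0,0],[0,0,0],0.0],
    [[0,0,0],[0,0,0],0.0],
    [[0,0,0],[0,0,0],0.0],
    [[0,0,0],[0,0,0],0.0],
  ],
  squeeze=30,
)

```text
time: 5.5
tool_pos: [0.4867, 0.1115, 0.075]
tool_rot: [-3.141, -0.001, -0.067]
contact_force: [-0.8, 0.3, 0.1]
opening: 0.0078
grip_force: 30.0
```

Run:
```python
from h import *
o=robot.observe();print(o["tool_pos"],o["opening"],o["grip_force"],o["contact_force"])
m=robot.camera_model("wrist");w=robot.read_camera("wrist");s=robot.read_camera("side");np.save("pics/w5.npy",w)
c=np.zeros((600,800,3),np.uint8);c[:,:400]=cv2.resize(w[150:300,267:367],(400,600));c[:,400:]=cv2.resize(s[110:230,245:325],(400,600),interpolation=cv2.INTER_CUBIC);save(c,"w5")
```

```text
[0.48666055 0.11150399 0.07496261] 0.007804579860233663 29.994850158691406 [-0.83064928  0.335457    0.11615295]
```

The grip is good: 7.8 mm opening at 30 N. Now lift, retreat in front of the microscope, and carry the door across.

Emit:
arm_command(
  moves=[
    [[0,0,-0.012],[0,0,0],0.0],
    [[0,0,-0.037],[0,0,0],0.0],
    [[0,0,-0.065],[0,0,0],0.0],
    [[0,0,-0.095],[0,0,0],0.0],
    [[0,0,-0.11],[0,0,0],0.0],
  ],
)

```text
time: 6.1
tool_pos: [0.487, 0.1114, 0.1867]
tool_rot: [-3.141, -0.002, -0.067]
contact_force: [0.2, -0.4, -4.3]
opening: 0.0076
grip_force: 30.0
```

Emit:
arm_command(
  moves=[
    [[-0.01,0.001,0],[0,0,0],0.0],
    [[-0.025,0.002,0],[0,0,0],0.0],
    [[-0.045,0.003,0],[0,0,0],0.0],
    [[-0.06,0.004,0],[0,0,0],0.0],
    [[-0.065,0.0045,0],[0,0,0],0.0],
  ],
)

```text
time: 6.6
tool_pos: [0.4182, 0.1112, 0.1832]
tool_rot: [3.141, 0.004, -0.067]
contact_force: [-0.4, -0.1, -3.9]
opening: 0.008
grip_force: 30.0
```

Emit:
arm_command(
  moves=[
    [[0.001,0.01,0],[0,0,0],0.0],
    [[0.002,0.03,0],[0,0,0],0.0],
    [[0.004,0.055,0],[0,0,0],0.0],
    [[0.006,0.085,0],[0,0,0],0.0],
    [[0.008,0.115,0],[0,0,0],0.0],
  ],
)

```text
time: 7.1
tool_pos: [0.4218, -0.0058, 0.1842]
tool_rot: [3.141, 0.0, -0.067]
contact_force: [-0.1, 0.1, -3.8]
opening: 0.0078
grip_force: 30.0
```

Emit:
arm_command(
  moves=[
    [[0.002,0.03,0],[0,0,0.017],0.0],
    [[0.004,0.06,0],[0,0,0.034],0.0],
    [[0.006,0.09,0],[0,0,0.05],0.0],
    [[0.008,0.12,0],[0,0,0.067],0.0],
    [[0.01,0.15,0],[0,0,0.083],0.0],
  ],
)

```text
time: 7.6
tool_pos: [0.4213, -0.1565, 0.1842]
tool_rot: [3.142, 0.0, -0.151]
contact_force: [1.2, -0.1, -3.4]
opening: 0.008
grip_force: 30.0
```

Emit:
arm_command(
  moves=[
    [[0.004,0.03,0],[0,0,0],0.0],
    [[0.008,0.055,0],[0,0,0],0.0],
    [[0.012,0.08,0],[0,0,0],0.0],
    [[0.015,0.095,0],[0,0,0],0.0],
    [[0.015,0.1,0],[0,0,0],0.0],
  ],
)

```text
time: 8.1
tool_pos: [0.4212, -0.2572, 0.184]
tool_rot: [-3.141, 0.0, -0.152]
contact_force: [0.5, 0.9, -3.6]
opening: 0.0078
grip_force: 30.0
```

Run:
```python
from h import *
o=robot.observe();m=robot.camera_model("wrist");w=robot.read_camera("wrist");np.save("pics/w6.npy",w);save(w,"w6");s=robot.read_camera("side");save(s,"s6");np.save("pics/s6.npy",s)
print(o["time"],o["tool_pos"],o["tool_rot"],o["opening"],o["grip_force"],o["contact_force"],o["torque"])
y=o["tool_rot"][2];X=np.array([np.cos(y),np.sin(y),0]);Y=np.array([-X[1],X[0],0])
a=o["tool_pos"]+.065*X;print("pred usock",proj(m,a+[0,0,-.069+.114]))
for q in((.543,-.265),):print("pin tip px",proj(m,(*q,.131)),proj(m,(*q,.043)))
```

```text
8.1 [ 0.4211706  -0.25722841  0.18404869] [-3.14140063e+00  4.89898063e-04 -1.52124782e-01] 0.007754948579369153 29.993011951446533 [ 0.52872817  0.88383701 -3.55333743] [0.03501575 0.17763442 0.02560293]
pred usock (np.float64(316.7357806183568), np.float64(125.30998595843728))
pin tip px (np.float64(302.0648181539347), np.float64(42.68242351398783)) (np.float64(306.1079192173689), np.float64(63.30353640752608))
```

View pics/w6.png

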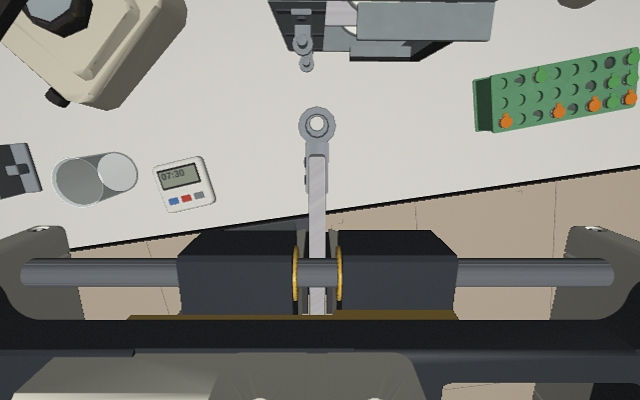

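The wrist view shows the upper socket ring at (317,124), as predicted. The upper pin disc is at about (302,43) and the lower pin at about (306,62), both matching my pin estimate. The lip edge is nearly horizontal in the image, so the yaw fits. I'll refine the circles numerically.

Run:
```python
from h import *
w=np.load("pics/w6.npy");m=robot.camera_model("wrist");o=robot.observe()
g=cv2.cvtColor(w,cv2.COLOR_RGB2GRAY)
def hc(x0,y0,x1,y1,r0,r1,p2,z,n):
    k=8;c=cv2.GaussianBlur(cv2.resize(g[y0:y1,x0:x1],None,fx=k,fy=k,interpolation=cv2.INTER_CUBIC),(9,9),0)
    H=cv2.HoughCircles(c,cv2.HOUGH_GRADIENT,1,8,param1=60,param2=p2,minRadius=int(r0*k),maxRadius=int(r1*k))
    if H is None:print(n,"none");return
    for q in H[0][:4]:
        u,v=x0+(q[0]+.5)/k-.5,y0+(q[1]+.5)/k-.5;print(n,np.round([u,v,q[2]/k],2),np.round(onz(m,u,v,z),4))
zt=o["tool_pos"][2]-.069
hc(295,100,340,145,13,22,20,zt+.114,"sock outer")
hc(295,100,340,145,5,11,20,zt+.114,"sock hole")
hc(288,25,320,58,7,13,15,.118,"up disc")
hc(288,25,320,58,3.5,6.5,12,.131,"up pin")
hc(292,48,320,76,5,10,15,.030,"low disc")
hc(292,48,320,76,2.5,5,12,.043,"low pin")
# lip front top edge row per column
for x in range(365,490,15):
    col=g[20:60,x].astype(int);print(x,20+np.argmin(np.diff(col)),end=" ")
```

```text
sock outer [318.   125.75  20.29] [ 0.485  -0.266   0.2292]
sock outer [315.75 121.75  15.86] [ 0.487  -0.2652  0.2292]
sock outer [314.88 125.62  20.16] [ 0.4853 -0.2646  0.2292]
sock outer [315.88 124.38  18.94] [ 0.4858 -0.2651  0.2292]
sock hole [316.62 124.88  10.5 ] [ 0.4855 -0.2654  0.2292]
sock hole [316.38 123.12   6.65] [ 0.4863 -0.2654  0.2292]
sock hole [316.75 127.    10.65] [ 0.4845 -0.2653  0.2292]
sock hole [317.75 124.38  10.92] [ 0.4857 -0.266   0.2292]
up disc [302.62  46.38   9.38] [ 0.5431 -0.2631  0.118 ]
up disc [302.62  44.62  11.04] [ 0.5443 -0.2633  0.118 ]
up disc [300.25  43.    11.94] [ 0.5457 -0.2617  0.118 ]
up disc [304.12  43.88  12.24] [ 0.5447 -0.2645  0.118 ]
up pin [301.88  43.5    4.99] [ 0.5424 -0.263   0.131 ]
up pin [301.5   40.38   4.44] [ 0.5445 -0.2631  0.131 ]
up pin [302.12  44.5    4.02] [ 0.5417 -0.2631  0.131 ]
up pin [305.25  49.62   5.3 ] [ 0.5379 -0.2648  0.131 ]
low disc [304.5   63.75   9.08] [ 0.5448 -0.2614  0.03  ]
low disc [306.25  64.     7.86] [ 0.5443 -0.2631  0.03  ]
low disc [302.25  48.12   7.69] [ 0.5599 -0.2615  0.03  ]
low disc [306.12  65.38   6.72] [ 0.543  -0.2628  0.03  ]
low pin [306.12  63.25   3.52] [ 0.5429 -0.2632  0.043 ]
low pin [306.75  67.38   4.79] [ 0.539  -0.2632  0.043 ]
low pin [304.38  67.25   4.22] [ 0.5395 -0.2609  0.043 ]
low pin [310.38  64.5    3.22] [ 0.5411 -0.2673  0.043 ]
365 56 380 56 395 56 410 39 425 39 440 39 455 39 470 39 485 39
```

Pins come out at (0.543, -0.263) and the socket axis at (0.4856, -0.2654). I'll lower to just above the pin tips, go in most of the way, and measure again.

Emit:
arm_command(
  moves=[
    [[0,0,0.01],[0,0,0],0.0],
    [[0,0,0.03],[0,0,0],0.0],
    [[0,0,0.05],[0,0,0],0.0],
    [[0,0,0.063],[0,0,0],0.0],
    [[0,0,0.067],[0,0,0],0.0],
  ],
)

```text
time: 8.7
tool_pos: [0.4204, -0.2535, 0.1159]
tool_rot: [-3.139, 0.003, -0.149]
contact_force: [-0.6, 0.0, -3.2]
opening: 0.0076
grip_force: 30.0
```

Emit:
arm_command(
  moves=[
    [[0.008,-0.0015,0],[0,0,0],0.0],
    [[0.018,-0.0035,0],[0,0,0],0.0],
    [[0.026,-0.005,0],[0,0,0],0.0],
    [[0.03,-0.006,0],[0,0,0],0.0],
    [[0.03,-0.006,0],[0,0,0],0.0],
  ],
)

```text
time: 9.2
tool_pos: [0.4528, -0.2539, 0.1179]
tool_rot: [3.141, -0.001, -0.149]
contact_force: [-0.1, 0.3, -2.9]
opening: 0.0077
grip_force: 30.0
```

```bash
cat > fit.py <<'E'
from h import *
def hc(g,m,c0,hw,r0,r1,p2,z,n):
    x0,y0=int(c0[0]-hw),max(0,int(c0[1]-hw));x1,y1=int(c0[0]+hw),int(c0[1]+hw)
    k=8;c=cv2.GaussianBlur(cv2.resize(g[y0:y1,x0:x1],None,fx=k,fy=k,interpolation=cv2.INTER_CUBIC),(9,9),0)
    H=cv2.HoughCircles(c,cv2.HOUGH_GRADIENT,1,6,param1=60,param2=p2,minRadius=int(r0*k),maxRadius=int(r1*k))
    if H is None:print(n,"none");return
    for q in H[0][:3]:
        u,v=x0+(q[0]+.5)/k-.5,y0+(q[1]+.5)/k-.5;print(n,np.round([u,v,q[2]/k],2),np.round(onz(m,u,v,z),4))
def look(tag,pin=(.543,-.2632),off=.065):
    o=robot.observe();m=robot.camera_model("wrist");w=robot.read_camera("wrist");np.save("pics/%s.npy"%tag,w);save(w,tag)
    g=cv2.cvtColor(w,cv2.COLOR_RGB2GRAY)
    print(o["time"],o["tool_pos"],o["tool_rot"],o["contact_force"],o["torque"])
    R=np.array(m["R"]);f=m["fx"];dep=lambda X:(R@X+m["t"])[2]
    y=o["tool_rot"][2];zt=o["tool_pos"][2]-.069
    for n,X,r in(("sock",np.array([*(o["tool_pos"][:2]+off*np.array([np.cos(y),np.sin(y)])),zt+.114]),.0055),
               ("sockO",np.array([*(o["tool_pos"][:2]+off*np.array([np.cos(y),np.sin(y)])),zt+.114]),.009),
               ("pinU",np.array([*pin,.131]),.004),("discU",np.array([*pin,.118]),.008),("pinL",np.array([*pin,.043]),.004),("discL",np.array([*pin,.03]),.008)):
        rp=r*f/dep(X);c=proj(m,X);print(n,"pred",np.round(c,1),round(rp,1));hc(g,m,c,rp*1.6+4,rp*.85,rp*1.15,10,X[2],n)
E
python3 -c "
from fit import *;look('w7')"
```

```text
9.2 [ 0.45277997 -0.25394599  0.11789043] [ 3.14136024e+00 -7.41098698e-04 -1.49389268e-01] [-0.12680653  0.32302435 -2.94905462] [-0.04662779  0.26545088 -0.02065227]
sock pred [316.8 125.1] 11.6
sock [316.5  125.5   12.09] [ 0.5169 -0.2635  0.1629]
sock [315.5 125.   11.1] [ 0.5172 -0.263   0.1629]
sock [316.62 126.38  11.35] [ 0.5165 -0.2635  0.1629]
sockO pred [316.8 125.1] 19.1
sockO [316.25 125.    18.72] [ 0.5172 -0.2634  0.1629]
sockO [317.12 125.62  19.58] [ 0.5168 -0.2637  0.1629]
sockO [315.88 125.75  19.49] [ 0.5168 -0.2631  0.1629]
pinU pred [309.   76.1] 7.3
pinU [311.75  74.5    6.59] [ 0.5436 -0.2648  0.131 ]
pinU [311.62  72.12   6.28] [ 0.5448 -0.2649  0.131 ]
pinU [311.88  82.     7.62] [ 0.5398 -0.2643  0.131 ]
discU pred [309.6  79.1] 13.5
discU [312.    77.38  12.19] [ 0.5437 -0.2648  0.118 ]
discU [311.75  76.5   13.  ] [ 0.5442 -0.2647  0.118 ]
discU [312.    74.38  13.49] [ 0.5453 -0.265   0.118 ]
pinL pred [311.6  90.3] 4.9
pinL [313.25  88.62   4.55] [ 0.5441 -0.2647  0.043 ]
pinL [313.25  86.5    5.01] [ 0.5457 -0.265   0.043 ]
pinL [316.25  93.25   4.44] [ 0.5401 -0.2666  0.043 ]
discL pred [311.8  91.6] 9.2
discL [313.5   90.12   8.48] [ 0.544  -0.2648  0.03  ]
discL [313.5   88.88   9.41] [ 0.545 -0.265  0.03 ]
discL [311.88  81.     8.59] [ 0.5515 -0.2645  0.03  ]
```

Emit:
arm_command(
  moves=[
    [[0.007,-0.0007,0],[0,0,0],0.0],
    [[0.014,-0.0014,0],[0,0,0],0.0],
    [[0.021,-0.0021,0],[0,0,0],0.0],
    [[0.025,-0.0025,0],[0,0,0],0.0],
    [[0.027,-0.0027,0],[0,0,0],0.0],
  ],
)

```text
time: 9.75
tool_pos: [0.4795, -0.2554, 0.1176]
tool_rot: [-3.142, -0.0, -0.15]
contact_force: [-1.1, 0.3, -3.3]
opening: 0.0077
grip_force: 30.0
```

Emit:
arm_command(
  moves=[
    [[0,0,0.003],[0,0,0],0.0],
    [[0,0,0.006],[0,0,0],0.0],
    [[0,0,0.009],[0,0,0],0.0],
    [[0,0,0.009],[0,0,0],0.0],
    [[0,0,0.009],[0,0,0],0.0],
  ],
)

```text
time: 10.25
tool_pos: [0.4789, -0.2553, 0.1086]
tool_rot: [-3.141, 0.0, -0.15]
contact_force: [-0.8, -0.8, -4.5]
opening: 0.008
grip_force: 30.0
```

```bash
python3 -c "
from fit import *;look('w8',(.5439,-.2648))
w=np.load('pics/w8.npy');c=np.zeros((400,800,3),np.uint8);c[:,:400]=cv2.resize(w[75:175,266:366],(400,400),interpolation=cv2.INTER_CUBIC);s=robot.read_camera('side');c[:,400:]=cv2.resize(s[200:300,330:430],(400,400),interpolation=cv2.INTER_CUBIC);save(c,'w8c')"
```

```text
10.25 [ 0.47886885 -0.25533872  0.10862863] [-3.14138196e+00  1.42704739e-04 -1.50315650e-01] [-0.81320322 -0.83585778 -4.45348625] [-0.0395172   0.21512629  0.02409053]
sock pred [316.7 125.2] 11.7
sock [316.5  125.5   12.11] [ 0.543  -0.2649  0.1536]
sock [316.12 124.5   11.3 ] [ 0.5435 -0.2648  0.1536]
sock [316.88 124.5   11.21] [ 0.5435 -0.2652  0.1536]
sockO pred [316.7 125.2] 19.1
sockO [316.5  125.5   18.96] [ 0.543  -0.2649  0.1536]
sockO [315.   125.5   19.94] [ 0.5431 -0.2642  0.1536]
sockO [317.62 125.38  20.04] [ 0.543  -0.2655  0.1536]
pinU pred [316. 123.] 7.4
pinU [311.25 125.62   6.9 ] [ 0.5429 -0.262   0.131 ]
pinU [316.5  120.88   6.44] [ 0.545  -0.2652  0.131 ]
pinU [313.25 123.5    8.3 ] [ 0.5439 -0.2633  0.131 ]
discU pred [316.1 122.7] 13.7
discU [316.5  125.38  12.12] [ 0.5423 -0.2648  0.118 ]
discU [315.62 126.    11.75] [ 0.5421 -0.2642  0.118 ]
discU [312.62 126.25  15.25] [ 0.5422 -0.2625  0.118 ]
pinL pred [316.3 121.4] 4.9
pinL [309.88 121.75   4.68] [ 0.5444 -0.2596  0.043 ]
pinL [312.38 119.62   4.18] [ 0.5458 -0.2618  0.043 ]
pinL [315.5  118.12   4.86] [ 0.5466 -0.2645  0.043 ]
discL pred [316.4 121.3] 9.3
discL [316.25 125.    10.55] [ 0.5409 -0.2642  0.03  ]
discL [316.12 123.75  10.55] [ 0.5419 -0.2643  0.03  ]
discL [316.25 127.12  10.55] [ 0.5391 -0.264   0.03  ]
```

View pics/w8c.png

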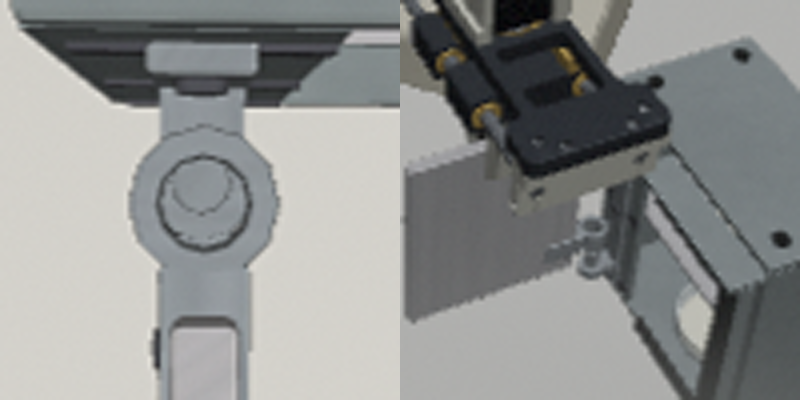

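The final view shows the upper pin inside the socket hole: pin tip centre at crop (203,184), hole centre at (204,203). Lateral alignment is good and the door needs about 2 mm further forward. I'll shift and descend gently.

Emit:
arm_command(
  moves=[
    [[0.001,0,0.0],[0,0,0],0.0],
    [[0.0018,0,0.001],[0,0,0],0.0],
    [[0.0018,0,0.003],[0,0,0],0.0],
    [[0.0018,0,0.005],[0,0,0],0.0],
    [[0.0018,0,0.006],[0,0,0],0.0],
  ],
)

```text
time: 10.85
tool_pos: [0.4806, -0.2555, 0.1023]
tool_rot: [-3.141, 0.0, -0.15]
contact_force: [-0.6, -0.0, -3.7]
opening: 0.0075
grip_force: 30.0
```

```bash
python3 -c "
from fit import *;look('w9',(.545,-.2652))"
```

```text
10.85 [ 0.480612   -0.25550073  0.10232934] [-3.14124658e+00  4.74720488e-04 -1.50202236e-01] [-0.55541343 -0.03180118 -3.73107926] [-0.04145177  0.20475246  0.0232067 ]
sock pred [316.7 125.3] 11.7
sock [316.38 125.12  11.95] [ 0.545  -0.2651  0.1473]
sock [315.62 125.25  11.29] [ 0.545  -0.2647  0.1473]
sock [316.5  126.    11.61] [ 0.5446 -0.2651  0.1473]
sockO pred [316.7 125.3] 19.1
sockO [316.62 125.38  19.06] [ 0.5449 -0.2652  0.1473]
sockO [315.62 125.25  18.09] [ 0.545  -0.2647  0.1473]
sockO [316.25 124.62  18.99] [ 0.5452 -0.265   0.1473]
pinU pred [316.7 124.4] 7.7
pinU [315.62 121.62   8.68] [ 0.5465 -0.2649  0.131 ]
pinU [314.88 122.     8.54] [ 0.5463 -0.2645  0.131 ]
pinU [312.88 123.75   8.26] [ 0.5456 -0.2633  0.131 ]
discU pred [316.7 123.9] 14.2
discU [316.75 125.38  12.25] [ 0.5442 -0.2651  0.118 ]
discU [316.   125.12  12.55] [ 0.5444 -0.2647  0.118 ]
discU [312.5  127.    14.64] [ 0.5437 -0.2626  0.118 ]
pinL pred [316.8 122.3] 5.0
pinL [320.25 119.5    5.39] [ 0.5467 -0.2683  0.043 ]
pinL [310.88 128.38   5.68] [ 0.541  -0.2598  0.043 ]
pinL [320.75 118.88   4.65] [ 0.5471 -0.2687  0.043 ]
discL pred [316.8 122.1] 9.6
discL [316.5  125.    10.52] [ 0.5427 -0.2646  0.03  ]
discL [315.12 124.88  10.66] [ 0.543  -0.2635  0.03  ]
discL [317.88 124.75  10.66] [ 0.5427 -0.2658  0.03  ]
```

Emit:
arm_command(
  moves=[
    [[0,0,0.001],[0,0,0],0.0],
    [[0,0,0.002],[0,0,0],0.0],
    [[0,0,0.003],[0,0,0],0.0],
    [[0,0,0.004],[0,0,0],0.0],
    [[0,0,0.004],[0,0,0],0.0],
  ],
)

```text
time: 11.4
tool_pos: [0.4807, -0.2556, 0.0985]
tool_rot: [-3.141, 0.0, -0.15]
contact_force: [-0.0, -0.8, -3.3]
opening: 0.0076
grip_force: 30.0
```

Emit:
arm_command(
  moves=[
    [[0,0,0.001],[0,0,0],0.0],
    [[0,0,0.002],[0,0,0],0.0],
    [[0,0,0.003],[0,0,0],0.0],
    [[0,0,0.004],[0,0,0],0.0],
    [[0,0,0.004],[0,0,0],0.0],
  ],
)

```text
time: 11.9
tool_pos: [0.4807, -0.2556, 0.0945]
tool_rot: [-3.141, 0.0, -0.15]
contact_force: [0.2, -0.1, -3.7]
opening: 0.0079
grip_force: 30.0
```

Entered without force. Continue down: the door origin is now at about 0.0255 and should reach 0.018.

Emit:
arm_command(
  moves=[
    [[0,0,0.001],[0,0,0],0.0],
    [[0,0,0.002],[0,0,0],0.0],
    [[0,0,0.003],[0,0,0],0.0],
    [[0,0,0.004],[0,0,0],0.0],
    [[0,0,0.005],[0,0,0],0.0],
  ],
)

```text
time: 12.4
tool_pos: [0.4808, -0.2556, 0.0896]
tool_rot: [-3.142, -0.0, -0.15]
contact_force: [-0.5, -0.0, -3.0]
opening: 0.0077
grip_force: 30.0
```

```bash
python3 -c "
from h import *
o=robot.observe();print(o['tool_pos'],o['contact_force'],o['torque'])"
```

```text
[ 0.48079257 -0.25563596  0.08961486] [-0.49968492 -0.01359978 -2.95258718] [-0.00230463  0.21856615 -0.00791891]
```

Emit:
arm_command(
  moves=[
    [[0,0,0.0005],[0,0,0],0.0],
    [[0,0,0.001],[0,0,0],0.0],
    [[0,0,0.0015],[0,0,0],0.0],
    [[0,0,0.002],[0,0,0],0.0],
    [[0,0,0.002],[0,0,0],0.0],
  ],
)

```text
time: 12.9
tool_pos: [0.4808, -0.2556, 0.0876]
tool_rot: [-3.141, 0.0, -0.15]
contact_force: [-0.2, 0.6, -3.0]
opening: 0.0081
grip_force: 30.0
```

Emit:
arm_command(
  moves=[
    [[0,0,0.0003],[0,0,0],0.0],
    [[0,0,0.0006],[0,0,0],0.0],
    [[0,0,0.0009],[0,0,0],0.0],
    [[0,0,0.0012],[0,0,0],0.0],
    [[0,0,0.0012],[0,0,0],0.0],
  ],
)

```text
time: 13.4
tool_pos: [0.4808, -0.2557, 0.0868]
tool_rot: [3.141, -0.0, -0.15]
contact_force: [-1.5, -0.2, -0.0]
opening: 0.008
grip_force: 30.0
```

The arms now carry the door's weight, at about 0.018, so it's seated. I'll hold briefly, open and rise.

Emit:
arm_command(
  moves=[
    [[0,0,0],[0,0,0],0.0],
    [[0,0,0],[0,0,0],0.012],
    [[0,0,0],[0,0,0],0.024],
    [[0,0,0],[0,0,0],0.03],
    [[0,0,0],[0,0,0],0.03],
  ],
)

```text
time: 13.9
tool_pos: [0.4809, -0.2557, 0.0866]
tool_rot: [3.142, -0.0, -0.15]
contact_force: [0.4, -0.2, 0.1]
opening: 0.0287
grip_force: 0.0
```

Emit:
arm_command(
  moves=[
    [[0,0,0],[0,0,0],0.03],
    [[0,0,-0.01],[0,0,0],0.03],
    [[0,0,-0.03],[0,0,0],0.03],
    [[0,0,-0.06],[0,0,0],0.03],
    [[0,0,-0.08],[0,0,0],0.03],
  ],
)

```text
time: 14.4
tool_pos: [0.4814, -0.256, 0.1691]
tool_rot: [3.141, -0.002, -0.15]
contact_force: [0.1, -0.3, -0.5]
opening: 0.0298
grip_force: 0.0
```

Run:
```python
from fit import *
look('w10',(.545,-.2652))
w=np.load('pics/w10.npy');m=robot.camera_model("wrist");o=robot.observe()
# expected door: axis (.545,-.2652), top edge z .143
y=-.15;X=np.array([np.cos(y),np.sin(y),0]);a=np.array([.545,-.2652,0])
for d in(0,.02,.04,.06,.08,.1,.118):
    q=proj(m,a-d*X+[0,0,.143]);print(d,np.round(q,1),end=" ")
print(proj(m,a+[0,0,.132]))
g=cv2.cvtColor(w,cv2.COLOR_RGB2GRAY)
for r in(150,165,180,195):print(r,g[r,295:340])
```

```text
14.4 [ 0.48135752 -0.25603685  0.16910056] [ 3.14053854e+00 -2.31765230e-03 -1.50223202e-01] [ 0.11279054 -0.26647366 -0.48595946] [-0.01004468  0.10501697  0.02775904]
sock pred [316.9 125. ] 11.6
sock [316.12 125.75  12.44] [ 0.5453 -0.2653  0.2141]
sock [316.   126.75  12.34] [ 0.5449 -0.2652  0.2141]
sock [318.   124.62  10.12] [ 0.5457 -0.2663  0.2141]
sockO pred [316.9 125. ] 19.1
sockO [325.38 117.    20.7 ] [ 0.5486 -0.2702  0.2141]
sockO [304.    89.88  17.2 ] [ 0.562  -0.2622  0.2141]
sockO [308.88 120.25  21.8 ] [ 0.5483 -0.2623  0.2141]
pinU pred [316.1 123.9] 5.5
pinU [316.38 126.25   6.18] [ 0.5433 -0.2651  0.131 ]
pinU [316.25 127.     5.6 ] [ 0.5428 -0.265   0.131 ]
pinU [316.75 127.75   6.18] [ 0.5422 -0.2652  0.131 ]
discU pred [316.2 123.7] 10.4
discU [314.   123.5    9.66] [ 0.5454 -0.2636  0.118 ]
discU [318.12 124.    10.61] [ 0.5445 -0.2667  0.118 ]
discU [313.   124.5   11.08] [ 0.5448 -0.2627  0.118 ]
pinL pred [316.2 122.6] 4.0
pinL none
discL pred [316.2 122.5] 7.6
discL [316.   126.     7.85] [ 0.5415 -0.2644  0.03  ]
discL [316.5  125.25   8.54] [ 0.5422 
[... 318 characters left out ...]
8 223 138 115 150 184 189
 185 186 186 183 183 184 186 186 192 165 163 207 218 216 216 216 216 216
 217 216 216 216 216 216 216 216 216]
165 [216 216 216 216 216 216 217 216 217 216 216 217 219 195 160 154 176 188
 189 187 186 188 189 188 188 186 189 164 161 207 218 217 216 216 216 216
 217 216 217 216 217 216 216 217 216]
180 [216 215 216 215 216 216 216 216 217 216 216 216 217 216 217 219 190 183
 188 187 185 185 185 185 184 181 182 210 217 216 216 216 216 216 217 216
 217 216 216 216 216 216 216 216 216]
195 [217 216 216 216 216 216 216 217 216 216 217 217 216 217 217 219 179 177
 186 188 187 186 185 184 187 187 188 212 217 216 216 216 216 216 216 217
 216 216 216 216 216 217 216 217 216]
```

The door stands hung and open at the cabinet's yaw: the top edge is where expected and the fingers are free. Next I'll close the fingers, move to the outer (left) side and lower beside the door near the free end, above the knob.

Emit:
arm_command(
  moves=[
    [[0,0,-0.01],[0,0,0],0.0],
    [[-0.006,-0.01,-0.01],[0,0,0],0.0],
    [[-0.012,-0.022,-0.01],[0,0,0],0.0],
    [[-0.016,-0.03,-0.01],[0,0,0],0.0],
    [[-0.016,-0.033,-0.01],[0,0,0],0.0],
  ],
  squeeze=10,
)

```text
time: 14.95
tool_pos: [0.4691, -0.2189, 0.176]
tool_rot: [-3.141, 0.002, -0.149]
contact_force: [-0.4, 0.4, -0.2]
opening: 0.0003
grip_force: 0.0
```

Emit:
arm_command(
  moves=[
    [[0,0,0.02],[0,0,0],0.0],
    [[0,0,0.045],[0,0,0],0.0],
    [[0,0,0.065],[0,0,0],0.0],
    [[0,0,0.08],[0,0,0],0.0],
    [[0,0,0.089],[0,0,0],0.0],
  ],
)

```text
time: 15.45
tool_pos: [0.4693, -0.22, 0.0859]
tool_rot: [-3.141, 0.002, -0.15]
contact_force: [1.2, -0.2, 0.0]
opening: 0.0006
grip_force: 0.0
```

Emit:
arm_command(
  moves=[
    [[0,0.006,0],[0,0,0],0.0],
    [[0,0.013,0],[0,0,0],0.0],
    [[-0.002,0.021,0],[0,0,0],0.0],
    [[-0.003,0.029,0],[0,0,0],0.0],
    [[-0.004,0.037,0],[0,0,0],0.0],
  ],
)

```text
time: 15.95
tool_pos: [0.4603, -0.2577, 0.088]
tool_rot: [3.141, -0.001, -0.151]
contact_force: [-0.1, -0.3, -0.5]
opening: 0.0004
grip_force: 0.1
```

Run:
```python
from h import *
o=robot.observe();print(o["time"],o["tool_pos"],o["tool_rot"],o["opening"],o["contact_force"])
m=robot.camera_model("wrist");w=robot.read_camera("wrist");save(w,"w11");np.save("pics/w11.npy",w)
y=-.15;a=np.array([.545,-.2652,0])
for f in(0,.15,.3,.45):
    X=np.array([np.cos(y+f),np.sin(y+f),0]);print(f,[tuple(np.round(proj(m,a-d*X+[0,0,.143]),0)) for d in(.03,.05,.07)])
g=cv2.cvtColor(w,cv2.COLOR_RGB2GRAY)
for r in(150,170,190):print(r,g[r,280:460:3])
```

```text
15.95 [ 0.46033364 -0.25766879  0.0880151 ] [ 3.14114021e+00 -9.20802115e-04 -1.50639210e-01] 0.00042554388787909264 [-0.12561817 -0.29660576 -0.4555664 ]
0 [(np.float64(305.0), np.float64(149.0)), (np.float64(306.0), np.float64(192.0)), (np.float64(306.0), np.float64(233.0))]
0.15 [(np.float64(315.0), np.float64(148.0)), (np.float64(322.0), np.float64(191.0)), (np.float64(328.0), np.float64(231.0))]
0.3 [(np.float64(325.0), np.float64(146.0)), (np.float64(337.0), np.float64(188.0)), (np.float64(349.0), np.float64(226.0))]
0.45 [(np.float64(334.0), np.float64(142.0)), (np.float64(353.0), np.float64(182.0)), (np.float64(370.0), np.float64(219.0))]
150 [198 197 197 197 198 197 198 196 197 198 197 198 201 141 157 167 165 166
 165 173 183 198 197 198 198 198 198 197 197 196 198 197 198 197 197 197
 198 198 197 197 197 197 198 198 196 196 197 196 198 196 197 197 197 197
 197 197 197 197 196 197]
170 [198 197 198 197 197 198 198 197 197 198 197 196 198 197 197 199 142 168
 166 166 166 167 180 197 198 197 197 198 197 198 197 197 197 198 198 197
 197 197 198 197 197 198 197 197 198 197 197 197 197 197 196 197 197 197
 196 196 198 197 197 197]
190 [197 198 197 197 197 198 198 197 198 197 197 198 199 197 198 198 197 198
 160 168 168 167 170 168 140 197 198 198 197 198 198 197 198 197 198 196
 198 197 197 198 198 197 197 197 197 198 198 198 198 197 197 196 198 197
 197 196 196 197 197 197]
```

The door has followed to about 0.36 rad, as planned. Continue to about 65°.

Emit:
arm_command(
  moves=[
    [[0.001,0.006,0],[0,0,0],0.0],
    [[0.002,0.012,0],[0,0,0],0.0],
    [[0.003,0.018,0],[0,0,0],0.0],
    [[0.005,0.024,0],[0,0,0],0.0],
    [[0.0066,0.029,0],[0,0,0],0.0],
  ],
)

```text
time: 16.5
tool_pos: [0.4628, -0.2868, 0.0874]
tool_rot: [-3.142, -0.0, -0.15]
contact_force: [0.1, 0.9, 0.1]
opening: 0.0003
grip_force: 0.1
```

Emit:
arm_command(
  moves=[
    [[0.004,0.007,0],[0,0,0],0.0],
    [[0.008,0.0137,0],[0,0,0],0.0],
    [[0.013,0.02,0],[0,0,0],0.0],
    [[0.019,0.026,0],[0,0,0],0.0],
    [[0.024,0.031,0],[0,0,0],0.0],
  ],
)

```text
time: 17.0
tool_pos: [0.4822, -0.3212, 0.0874]
tool_rot: [3.142, -0.0, -0.15]
contact_force: [0.3, -0.0, 0.9]
opening: 0.0005
grip_force: 0.1
```

```bash
cat > door.py <<'E'
from h import *
def look(tag):
    o=robot.observe();print(o["time"],o["tool_pos"],o["tool_rot"],o["qpos"],o["contact_force"])
    m=robot.camera_model("wrist");w=robot.read_camera("wrist");save(w,tag);s=robot.read_camera("side");save(s,tag+"s");M=robot.camera_model("side")
    g=cv2.cvtColor(w,cv2.COLOR_RGB2GRAY).astype(float);a=np.array([.545,-.2652,0])
    # brightness along the line of the predicted top edge midline, for several angles
    for f in np.arange(.9,1.62,.07):
        y=-.15+f;X=np.array([np.cos(y),np.sin(y),0]);
        P=[proj(m,a-d*X+[0,0,.143]) for d in np.arange(.04,.117,.008)]
        V=[int(g[int(round(v)),int(round(u))]) if 0<=u<640 and 0<=v<400 else -1 for u,v in P];print(round(f,2),np.round(P[0]),np.round(P[-1]),V)
E
python3 -c "
from door import *;look('w12')"
```

```text
17.0 [ 0.48220558 -0.32118115  0.08742912] [ 3.14156941e+00 -1.65665423e-04 -1.50236381e-01] [-7.19880975e-01  5.35792214e-01  1.51220452e+00  7.85607421e-05
  1.09344388e+00  1.00111565e+00] [ 0.26776881 -0.0475856   0.89247378]
0.9 [245. 205.] [362. 290.] [223, 223, 223, 34, 32, 37, 163, 67, 67, 67]
0.97 [249. 200.] [372. 279.] [223, 223, 223, 225, 30, 22, 32, 67, 69, 67]
1.04 [252. 195.] [381. 267.] [226, 223, 223, 223, 224, 44, 34, 30, 58, 68]
1.11 [254. 190.] [389. 254.] [193, 197, 194, 195, 201, 195, 32, 29, 31, 31]
1.18 [257. 185.] [397. 240.] [192, 198, 195, 194, 200, 183, 157, 96, 32, 32]
1.25 [258. 179.] [404. 226.] [109, 92, 94, 95, 94, 93, 95, 96, 223, 223]
1.32 [260. 173.] [410. 211.] [92, 94, 95, 97, 94, 93, 96, 223, 223, 223]
1.39 [261. 168.] [414. 195.] [93, 95, 95, 94, 94, 224, 223, 223, 223, 223]
1.46 [261. 161.] [418. 179.] [158, 157, 157, 154, 227, 223, 223, 223, 223, 223]
1.53 [262. 155.] [421. 162.] [159, 157, 159, 157, 156, 156, 154, 158, 158, 156]
1.6 [261. 149.] [423. 144.] [156, 155, 159, 159, 158, 155, 154, 156, 158, 158]
```

The door is at about 65° and the force is nil. The visible fingers are short and the body would foul the lip if upright. So I'll back off, tilt the tool by 0.6 rad with the fingers pointing forward and down, and finish by pushing on the knob.

Emit:
arm_command(
  moves=[
    [[-0.015,0,0],[0,0,0],0.0],
    [[-0.035,0.005,0],[0,0,0],0.0],
    [[-0.05,0.015,0],[0,0,0],0.0],
    [[-0.05,0.022,0],[0,0,0],0.0],
    [[-0.05,0.027,0],[0,0,0],0.0],
  ],
)

```text
time: 17.6
tool_pos: [0.4285, -0.3404, 0.0878]
tool_rot: [3.141, -0.001, -0.151]
contact_force: [0.3, -0.3, -0.1]
opening: 0.0005
grip_force: 0.0
```

Emit:
arm_command(
  moves=[
    [[0.004,0,0.005],[0,0.12,0],0.0],
    [[0.01,0,0.015],[0,0.24,0],0.0],
    [[0.02,0,0.027],[0,0.36,0],0.0],
    [[0.03,0,0.038],[0,0.48,0],0.0],
    [[0.037,0,0.045],[0,0.6,0],0.0],
  ],
)

```text
time: 18.1
tool_pos: [0.4637, -0.3383, 0.0486]
tool_rot: [-3.121, -0.508, -0.145]
contact_force: [0.0, -0.8, -1.4]
opening: 0.0006
grip_force: 0.0
```

```bash
python3 -c "
from door import *;look('w13')"
```

```text
18.1 [ 0.46374315 -0.33829947  0.04859963] [-3.12129223 -0.50784053 -0.14484708] [-1.00929853  0.44616032  1.99760777  0.85758754  0.53110712 -0.01618465] [ 0.01344862 -0.77931956 -1.43501177]
0.9 [185.  77.] [321. 182.] [81, 86, 80, 85, 85, 84, 87, 84, 85, 83]
0.97 [190.  72.] [334. 166.] [125, 75, 83, 85, 84, 85, 85, 83, 84, 83]
1.04 [194.  67.] [345. 150.] [183, 187, 186, 188, 192, 186, 184, 190, 188, 191]
1.11 [198.  62.] [354. 133.] [182, 186, 185, 186, 217, 232, 232, 142, 149, 25]
1.18 [201.  57.] [362. 117.] [62, 189, 192, 85, 231, 231, 232, 145, 69, 26]
1.25 [204.  51.] [369. 100.] [190, 195, 187, 191, 192, 242, 232, 143, 68, 25]
1.32 [207.  46.] [374.  83.] [182, 187, 191, 103, 115, 194, 188, 102, 64, 21]
1.39 [209.  40.] [378.  67.] [192, 189, 98, 144, 151, 133, 196, 188, 65, 26]
1.46 [210.  35.] [380.  51.] [183, 186, 69, 237, 230, 145, 187, 192, 64, 26]
1.53 [212.  29.] [380.  35.] [190, 16, 20, 25, 25, 24, 23, 21, 26, 25]
1.6 [212.  24.] [380.  20.] [188, 24, 21, 24, 23, 25, 53, 55, 64, 64]
```

Emit:
arm_command(
  moves=[
    [[0,0,0],[0,0,0],0.0],
    [[0,0,0],[0,0,0],0.0],
    [[0.004,0.001,0.003],[0,0,0],0.0],
    [[0.008,0.002,0.0056],[0,0,0],0.0],
    [[0.0125,0.003,0.0085],[0,0,0],0.0],
  ],
)

```text
time: 18.7
tool_pos: [0.4787, -0.3434, 0.0478]
tool_rot: [-3.122, -0.505, -0.144]
contact_force: [-4.2, -2.1, 1.7]
opening: 0.0001
grip_force: 2.0
```

```bash
python3 -c "
from door import *;look('w14')"
```

```text
18.7 [ 0.47866848 -0.34338259  0.04777742] [-3.12191847 -0.50543196 -0.14372384] [-0.98541398  0.46547707  1.959824    0.82993492  0.53172963  0.03459278] [-4.23967343 -2.13670534  1.68618604]
0.9 [172. 110.] [313. 223.] [107, 70, 85, 88, 89, 88, 87, 88, 87, 57]
0.97 [177. 105.] [326. 206.] [83, 86, 85, 87, 85, 86, 86, 86, 88, 85]
1.04 [182.  99.] [338. 189.] [193, 190, 192, 192, 125, 79, 84, 86, 88, 88]
1.11 [186.  94.] [348. 171.] [190, 193, 190, 191, 197, 193, 186, 191, 190, 196]
1.18 [189.  88.] [356. 153.] [188, 97, 151, 152, 234, 235, 137, 151, 153, 22]
1.25 [193.  83.] [363. 135.] [68, 198, 163, 153, 234, 234, 235, 151, 69, 24]
1.32 [195.  77.] [369. 117.] [204, 192, 197, 197, 189, 238, 234, 148, 68, 26]
1.39 [197.  71.] [372. 100.] [195, 197, 202, 187, 166, 201, 195, 198, 66, 25]
1.46 [199.  65.] [375.  83.] [187, 193, 192, 154, 156, 138, 201, 199, 67, 25]
1.53 [200.  59.] [376.  66.] [198, 74, 26, 26, 27, 23, 22, 25, 23, 24]
1.6 [201.  53.] [375.  49.] [194, 21, 23, 68, 70, 68, 68, 71, 70, 72]
```

Emit:
arm_command(
  moves=[
    [[0.002,0.001,0.0012],[0,0,0],0.0],
    [[0.004,0.0025,0.0024],[0,0,0],0.0],
    [[0.006,0.004,0.0036],[0,0,0],0.0],
    [[0.008,0.0055,0.0048],[0,0,0],0.0],
    [[0.0085,0.006,0.005],[0,0,0],0.0],
  ],
)

```text
time: 19.3
tool_pos: [0.4872, -0.3508, 0.0474]
tool_rot: [-3.122, -0.506, -0.145]
contact_force: [-2.2, -2.0, 5.6]
opening: 0.0007
grip_force: 3.0
```

```bash
python3 -c "
from door import *;look('w15')"
```

```text
19.3 [ 0.48717527 -0.35082753  0.04738116] [-3.1215227  -0.50577907 -0.1445136 ] [-0.97902604  0.48073066  1.93043087  0.81310268  0.53826087  0.06062253] [-2.20205443 -2.01002418  5.60736214]
0.9 [153. 131.] [295. 250.] [75, 71, 91, 90, 161, 227, 227, 227, 45, 45]
0.97 [158. 126.] [309. 232.] [87, 83, 89, 94, 91, 94, 94, 89, 227, 163]
1.04 [163. 120.] [321. 214.] [91, 90, 90, 92, 92, 92, 93, 90, 92, 164]
1.11 [167. 115.] [331. 195.] [91, 87, 92, 91, 92, 94, 91, 89, 91, 90]
1.18 [171. 109.] [340. 177.] [199, 202, 202, 203, 208, 203, 198, 205, 203, 205]
1.25 [174. 103.] [347. 158.] [199, 201, 201, 201, 199, 241, 164, 156, 161, 26]
1.32 [177.  97.] [353. 140.] [70, 208, 206, 165, 239, 239, 239, 157, 77, 28]
1.39 [179.  91.] [357. 121.] [64, 201, 207, 205, 206, 203, 194, 154, 74, 27]
1.46 [181.  85.] [360. 103.] [203, 207, 213, 187, 144, 199, 207, 211, 74, 24]
1.53 [183.  79.] [361.  86.] [200, 206, 27, 25, 23, 25, 24, 29, 36, 27]
1.6 [183.  73.] [361.  69.] [125, 72, 74, 77, 74, 74, 77, 76, 72, 79]
```

There's upward force on the tool, so the finger is riding on top of the knob. Back off, lower 12 mm, and push squarely on the knob face.

Emit:
arm_command(
  moves=[
    [[-0.006,0,-0.004],[0,0,0],0.0],
    [[-0.013,0,-0.008],[0,0,0],0.0],
    [[-0.016,0,-0.004],[0,0,0],0.0],
    [[-0.019,0,0.002],[0,0,0],0.0],
    [[-0.019,0,0.002],[0,0,0],0.0],
  ],
)

```text
time: 19.9
tool_pos: [0.4709, -0.347, 0.0347]
tool_rot: [-3.118, -0.503, -0.146]
contact_force: [-0.7, 0.5, 0.0]
opening: 0.0003
grip_force: 0.0
```

Emit:
arm_command(
  moves=[
    [[0.004,0,0.0022],[0,0,0],0.0],
    [[0.007,0.001,0.004],[0,0,0],0.0],
    [[0.01,0.0015,0.0055],[0,0,0],0.0],
    [[0.012,0.002,0.0066],[0,0,0],0.0],
    [[0.014,0.0025,0.0077],[0,0,0],0.0],
  ],
)

```text
time: 20.4
tool_pos: [0.4871, -0.3529, 0.0362]
tool_rot: [-3.122, -0.505, -0.144]
contact_force: [-1.4, -2.0, 0.1]
opening: 0.0005
grip_force: 1.2
```

```bash
python3 -c "
from door import *;look('w16')"|head -9
```

```text
20.4 [ 0.4871283  -0.35287594  0.03621398] [-3.12151392 -0.50530678 -0.14428591] [-0.98144691  0.50324184  1.93451734  0.84566858  0.52160735  0.02030223] [-1.42725335 -2.00015518  0.1067556 ]
0.9 [131. 117.] [285. 248.] [215, 232, 231, 164, 172, 225, 224, 225, 43, 44]
0.97 [136. 112.] [301. 228.] [75, 88, 91, 87, 93, 89, 91, 116, 225, 228]
1.04 [141. 106.] [314. 208.] [167, 69, 90, 87, 90, 90, 90, 90, 91, 160]
1.11 [146.  99.] [326. 187.] [89, 88, 88, 90, 90, 90, 89, 89, 89, 89]
1.18 [150.  93.] [336. 167.] [199, 197, 134, 126, 87, 88, 90, 87, 89, 90]
1.25 [154.  87.] [344. 146.] [193, 198, 193, 196, 203, 197, 191, 196, 194, 201]
1.32 [157.  80.] [350. 126.] [191, 194, 203, 201, 87, 238, 237, 226, 67, 24]
1.39 [160.  74.] [355. 106.] [69, 205, 201, 198, 203, 202, 202, 139, 72, 27]
```

Emit:
arm_command(
  moves=[
    [[0.0026,0.0015,0.0014],[0,0,0],0.0],
    [[0.0055,0.003,0.003],[0,0,0],0.0],
    [[0.0085,0.0045,0.0047],[0,0,0],0.0],
    [[0.0115,0.006,0.0063],[0,0,0],0.0],
    [[0.0131,0.007,0.0072],[0,0,0],0.0],
  ],
)

```text
time: 21.0
tool_pos: [0.5011, -0.3618, 0.0361]
tool_rot: [-3.121, -0.505, -0.144]
contact_force: [-2.1, -3.7, 0.4]
opening: 0.0008
grip_force: 1.8
```

```bash
python3 -c "
from door import *;look('w17')"|cut -c1-150
```

```text
21.0 [ 0.50108362 -0.36181161  0.03606953] [-3.12101969 -0.50534637 -0.14444076] [-0.96756684  0.52377639  1.89083146  0.81626106  0.53090972  0.06659
0.9 [103. 157.] [261. 298.] [227, 228, 228, 228, 229, 229, 47, 63, 63, 63]
0.97 [109. 151.] [277. 277.] [227, 228, 229, 157, 229, 228, 44, 48, 67, 63]
1.04 [115. 145.] [292. 255.] [228, 228, 236, 102, 181, 229, 229, 231, 46, 59]
1.11 [120. 138.] [304. 233.] [79, 92, 96, 91, 95, 93, 92, 125, 229, 46]
1.18 [125. 131.] [315. 211.] [173, 74, 96, 92, 94, 94, 94, 94, 95, 170]
1.25 [129. 125.] [323. 189.] [90, 92, 90, 94, 94, 96, 94, 92, 91, 91]
1.32 [132. 118.] [330. 167.] [203, 144, 95, 92, 91, 94, 94, 92, 93, 94]
1.39 [135. 111.] [335. 146.] [201, 204, 201, 204, 208, 202, 199, 202, 205, 204]
1.46 [137. 104.] [339. 125.] [199, 202, 204, 211, 211, 209, 209, 210, 73, 28]
1.53 [139.  97.] [340. 105.] [70, 209, 25, 26, 25, 49, 137, 224, 75, 27]
1.6 [140.  90.] [341.  85.] [71, 77, 75, 76, 77, 76, 87, 140, 152, 163]
```

Emit:
arm_command(
  moves=[
    [[0.0026,0.002,0.0014],[0,0,0],0.0],
    [[0.0055,0.004,0.003],[0,0,0],0.0],
    [[0.0085,0.0055,0.0047],[0,0,0],0.0],
    [[0.0115,0.0065,0.0063],[0,0,0],0.0],
    [[0.0131,0.007,0.0072],[0,0,0],0.0],
  ],
)

```text
time: 21.6
tool_pos: [0.515, -0.37, 0.0357]
tool_rot: [-3.12, -0.505, -0.144]
contact_force: [0.2, -0.1, -0.5]
opening: 0.0003
grip_force: 0.1
```

```bash
python3 -c "
from door import *;look('w18')"|cut -c1-150|sed -n '1p;8,13p'
```

```text
21.6 [ 0.51497582 -0.37004236  0.035705  ] [-3.1199742  -0.5048858  -0.14428456] [-0.95397719  0.54447766  1.84732565  0.78731459  0.54135529  0.11161
1.32 [107. 157.] [311. 211.] [126, 74, 95, 90, 92, 94, 94, 93, 95, 57]
1.39 [110. 150.] [317. 188.] [90, 93, 93, 92, 93, 91, 93, 92, 91, 92]
1.46 [112. 142.] [320. 166.] [143, 89, 92, 92, 92, 94, 92, 92, 94, 93]
1.53 [114. 135.] [322. 144.] [201, 202, 201, 203, 209, 201, 200, 206, 204, 206]
1.6 [116. 127.] [323. 123.] [132, 152, 162, 162, 163, 158, 162, 164, 163, 163]
```

Emit:
arm_command(
  moves=[
    [[0.001,0.0003,0.0005],[0,0,0],0.0],
    [[0.002,0.0006,0.001],[0,0,0],0.0],
    [[0.003,0.0009,0.0016],[0,0,0],0.0],
    [[0.004,0.001,0.0022],[0,0,0],0.0],
    [[0.004,0.001,0.0022],[0,0,0],0.0],
  ],
)

```text
time: 22.2
tool_pos: [0.5182, -0.3711, 0.0352]
tool_rot: [-3.119, -0.503, -0.144]
contact_force: [-5.5, 1.1, 2.6]
opening: 0.0007
grip_force: 3.3
```

```bash
python3 -c "
from door import *;look('w19')"|cut -c1-200|sed -n '1,2p;10,14p'
```

```text
22.2 [ 0.51817077 -0.37109195  0.03521872] [-3.11920623 -0.5033395  -0.14443361] [-0.94953473  0.549357    1.83775162  0.77868451  0.54341501  0.12476828] [-5.46572773  1.12204385  2.59351856]
0.9 [ 71. 209.] [232. 365.] [227, 228, 228, 235, 127, 228, 228, 45, 44, 176]
1.46 [108. 151.] [318. 175.] [167, 90, 93, 93, 93, 95, 93, 94, 95, 93]
1.53 [110. 143.] [320. 153.] [209, 210, 205, 206, 212, 206, 203, 209, 207, 209]
1.6 [111. 136.] [321. 131.] [164, 165, 163, 164, 164, 161, 165, 166, 164, 164]
```

The finger is now pressing on the seal with about 6 N. A touch more, hold, then retreat straight back.

Emit:
arm_command(
  moves=[
    [[0.0005,0,0.0003],[0,0,0],0.0],
    [[0.0008,0,0.0005],[0,0,0],0.0],
    [[0.0008,0,0.0005],[0,0,0],0.0],
    [[0.0008,0,0.0005],[0,0,0],0.0],
    [[0.0008,0,0.0005],[0,0,0],0.0],
  ],
)

```text
time: 22.8
tool_pos: [0.5185, -0.3711, 0.0351]
tool_rot: [-3.119, -0.503, -0.145]
contact_force: [-11.1, 3.5, 3.9]
opening: 0.0006
grip_force: 5.5
```

Emit:
arm_command(
  moves=[
    [[-0.002,0,-0.001],[0,0,0],0.0],
    [[-0.006,0,-0.0035],[0,0,0],0.0],
    [[-0.015,0,-0.0085],[0,0,0],0.0],
    [[-0.03,0,-0.017],[0,0,0],0.0],
    [[-0.045,0,-0.025],[0,0,0],0.0],
  ],
)

```text
time: 23.3
tool_pos: [0.4687, -0.3654, 0.0363]
tool_rot: [-3.122, -0.506, -0.144]
contact_force: [0.7, -0.9, -0.9]
opening: 0.0005
grip_force: 0.0
```

Run:
```python
from h import *
import time
o=robot.observe();print(o["time"],o["tool_pos"],o["contact_force"],o["qvel"])
m=robot.camera_model("wrist");w=robot.read_camera("wrist");save(w,"w20");g=cv2.cvtColor(w,cv2.COLOR_RGB2GRAY).astype(float);a=np.array([.545,-.2652,0])
for f in np.arange(1.46,1.64,.02):
    y=-.15+f;X=np.array([np.cos(y),np.sin(y),0]);P=[proj(m,a-d*X+[0,0,.143]) for d in np.arange(.04,.117,.008)]
    print(round(f,2),[int(g[int(round(v)),int(round(u))]) if 0<=u<640 and 0<=v<400 else -1 for u,v in P])
```

```text
23.3 [ 0.46869384 -0.36543476  0.03629084] [ 0.72228282 -0.86591576 -0.86060885] [-0.2922442  -0.15524757  0.34986219  0.22576065  0.01041205 -0.51685884]
1.46 [191, 157, 116, 82, 84, 86, 85, 85, 85, 85]
1.48 [187, 185, 189, 180, 134, 124, 80, 79, 86, 86]
1.5 [185, 185, 189, 188, 193, 191, 184, 189, 190, 160]
1.52 [183, 187, 186, 187, 194, 186, 185, 191, 189, 191]
1.54 [184, 187, 185, 186, 193, 186, 184, 186, 186, 188]
1.56 [185, 186, 184, 187, 192, 186, 183, 188, 184, 197]
1.58 [184, 186, 187, 189, 197, 152, 20, 23, 19, 42]
1.6 [182, 194, 166, 18, 20, 40, 43, 60, 63, 65]
1.62 [177, 40, 45, 49, 67, 66, 69, 69, 70, 72]
```

Emit:
arm_command(
  moves=[
    [[-0.015,0,-0.008],[0,0,0],0.0],
    [[-0.02,0,-0.011],[0,0,0],0.0],
    [[-0.02,0,-0.011],[0,0,0],0.0],
    [[-0.02,0,-0.011],[0,0,0],0.0],
    [[-0.02,0,-0.011],[0,0,0],0.0],
  ],
)

```text
time: 23.85
tool_pos: [0.4469, -0.3623, 0.036]
tool_rot: [-3.121, -0.505, -0.144]
contact_force: [0.7, 0.2, -0.1]
opening: 0.0006
grip_force: 0.0
```

Run:
```python
from h import *
o=robot.observe();print(o["time"],o["tool_pos"],o["contact_force"],abs(o["qvel"]).max())
m=robot.camera_model("wrist");w=robot.read_camera("wrist");save(w,"w21");g=cv2.cvtColor(w,cv2.COLOR_RGB2GRAY).astype(float)
yaw=-.15;X=np.array([np.cos(yaw),np.sin(yaw),0]);Y=np.array([-X[1],X[0],0]);a=np.array([.545,-.2652,.143])
xs=np.arange(-.03,.03,.0005);pts=[]
for d in np.arange(.038,.112,.006):
    v=[g[int(round(q[1])),int(round(q[0]))] for q in (proj(m,a-d*Y+x*X) for x in xs)]
    k=np.argmax(np.diff(v)*(np.arange(len(v)-1)>5)); j=np.argmin(np.diff(v))
    pts.append((d,xs[k],xs[j]))
P=np.array(pts);print(np.round(P*1e3,1).tolist())
for c in(1,2):
    r=np.median([ (P[j,c]-P[i,c])/(P[j,0]-P[i,0]) for i in range(len(P)) for j in range(i+3,len(P))]);print("slope",r)
# lip front edge for reference (z .150), same slope test
```

```text
23.85 [ 0.44691047 -0.36226597  0.03598352] [ 0.71611716  0.21431261 -0.1402265 ] 0.004254852749079624
[[38.0, -12.5, 11.0], [44.0, -12.5, 11.0], [50.0, -12.5, 11.0], [56.0, -12.5, 11.0], [62.0, -12.5, 11.0], [68.0, -12.5, 11.0], [74.0, -12.5, 11.0], [80.0, -12.5, 11.5], [86.0, -12.5, 11.5], [92.0, -13.0, 11.5], [98.0, -13.0, 11.5], [104.0, -13.0, 11.0], [110.0, -13.0, 10.5]]
slope -0.008333333333333344
slope 0.0
```

```bash
python3 -c "
from h import *;print(robot.hand_in())"
```

```text
the job is handed in; nothing more can be done
None
```

The door hangs fully down on both pins and is shut against its seal, about 0.01 rad from parallel by my last measurement. It has been released, the arm is clear of it, and the beaker and timer were not touched. I handed the job in after about 24 s; it returned no verdict.

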